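# Put the garlic away in its lidded box, behind and under things that stand in the way

## Task

Put the garlic bulb away in the slotted wooden box. The pepper mill and the glass shaker hem it in and the salt cellar stands on the box's lid, so first stand all three aside, upright, on the marble board; then raise the lid, put the bulb in the box and lower the lid gently until it is fully shut. Finally put the mill, the shaker and the cellar back, upright, each exactly where it stood, and leave the mug where it is.

Things in the scene. Friction and masses are not known exactly. Their poses are not given: they have to be found in the camera images.
- garlic: whitish-pink garlic bulb, 50 mm across at its widest (about 20 mm up), 48 mm tall to the tip of the stalk, 23 g, rigid. Origin: centre of its underside, z up. At the start it stands at the back of the caddy, behind the pepper mill and the shaker
- pepper_mill: turned wooden pepper mill, 58 mm across and 150 mm tall, round; its ball-shaped head is 50 mm across, widest 122 mm above the foot, and does not turn; 0.18 kg. Origin: centre of its underside, z up. Stands in the front row of the caddy, left or right
- shaker: clear glass shaker with a pale metal cap, 44 mm across and 90 mm tall, round (body 44 mm up to 70 mm, cap 34 mm above that); 0.1 kg. Origin: centre of its underside, z up. Stands in the front row of the caddy, beside the pepper mill
- salt_cellar: brown round wooden salt cellar with a small knob, 66 mm across, 68 mm tall with the knob (body 44 mm tall, lid above it fixed: it does not come off); 0.18 kg; grip it round the body. Origin: centre of its underside, z up. Stands on the closed lid of the garlic box
- garlic_box: light wooden box with air slots, fixed to the table: outside 130 mm in its own x, 180 mm in its y, walls 8 mm thick and 76 mm high, floor 8 mm thick (inside 114 x 164 mm, 68 mm deep). Origin: centre of its underside; its x points from the front to the hinged side, away from the robot, z up. The lid is 10 mm thick (top 86.5 mm above the table when shut)
- garlic_box_lid (a joint): angle of the box's lid, rad: 0 shut, growing as its front edge rises, 1.9 at most. The hinge line is parallel to the box's y, 65 mm in +x of the box's origin and 76 mm above the table. The hinge is stiff: the lid stays at any angle where it is left (about 4 N at the bar moves it), and must be pressed down until it is shut
- lid_bar (a point): middle of the round dark steel bar, 10 mm thick and 84 mm long, parallel to the box's y, by which the lid is lifted. Lid shut: 50 mm in -x of the box's origin, 121 mm above the table, the bar's centre line 34.5 mm above the lid's top face; it turns with the lid about the hinge line (115 mm from it along the lid and 45 mm off it)
- board: whitish marble serving board, fixed: 300 mm in its own x, 120 mm in its y, top face 14 mm above the table. Origin: centre of its underside, z up
- caddy: mid-brown wooden caddy, fixed: outside 152 mm in its own x, 166 mm in its y, floor 8 mm thick, walls 8 mm thick: 20 mm high in front (-x), 66 mm at the back, cheeks sloping between. Mill and shaker stand about 32 mm in front of its middle, 36 mm to either side; the garlic about 30 mm behind its middle. Origin: centre of its underside, x to the back, z up
- mug: bystander: cream mug 90 mm across, 100 mm tall, handle at the side, standing behind the work. Origin: on its underside
Mind the look-alikes: they are no part of the job. There is more than one size of the salt_cellar; the one meant has the size given above. What is shaped like the garlic but blue is not meant.

How it is judged:
On the way, in this order (a step that is already met when the one before it is completed fails the run):
1. pepper mill, shaker and salt cellar all stand upright on the marble board (x of pepper_mill in the frame of board between -0.145 and 0.145 m and y of pepper_mill in the frame of board between -0.055 and 0.055 m and z of pepper_mill in the frame of board between 0.009 and 0.019 m and angle between each of pepper_mill, shaker, salt_cellar's own z axis and vertical below 0.1 rad and linear speed of each of pepper_mill, shaker, salt_cellar below 0.03 m/s and x of shaker in the frame of board between -0.145 and 0.145 m and y of shaker in the frame of board between -0.055 and 0.055 m and z of shaker in the frame of board between 0.009 and 0.019 m and x of salt_cellar in the frame of board between -0.145 and 0.145 m and y of salt_cellar in the frame of board between -0.055 and 0.055 m and z of salt_cellar in the frame of board between 0.009 and 0.019 m), for 0.2 s.
2. the garlic lies in the box, the lid still open (x of garlic in the frame of garlic_box between -0.057 and 0.057 m and y of garlic in the frame of garlic_box between -0.082 and 0.082 m and z of garlic in the frame of garlic_box between 0 and 0.06 m and value of joint garlic_box_lid above 0.5 rad), for 0.2 s.
3. the lid is shut over the garlic (x of garlic in the frame of garlic_box between -0.057 and 0.057 m and y of garlic in the frame of garlic_box between -0.082 and 0.082 m and z of garlic in the frame of garlic_box between 0 and 0.06 m and value of joint garlic_box_lid below 0.05 rad), for 0.2 s.
At the end, for the whole second after the job is handed in: The garlic lies inside the box, the lid is shut (under 0.05 rad), and the pepper mill, shaker and salt cellar each stand upright within 15 mm of where they stood at the start; all released and at rest (all of step 3 and distance of each of pepper_mill, shaker, salt_cellar from where it was at the start of the episode below 0.015 m and angle between each of pepper_mill, shaker, salt_cellar's own z axis and vertical below 0.1 rad and linear speed of each of garlic, pepper_mill, shaker, salt_cellar below 0.02 m/s and contact force between the fingers and garlic below 0.05 N and contact force between the fingers and pepper_mill below 0.05 N and contact force between the fingers and shaker below 0.05 N and contact force between the fingers and salt_cellar below 0.05 N); the robot touches nothing.
It fails at once if the mug is shifted by more than 20 mm (distance of mug from where it was at the start of the episode above 0.02 m).
It fails at once if the pepper mill, shaker or salt cellar is tipped by more than 0.7 rad (angle between any of pepper_mill, shaker, salt_cellar's own z axis and vertical above 0.7 rad).
It fails at once if the lid is slammed (falls faster than 3 rad/s) (velocity of joint garlic_box_lid below -3 rad/s).
It also fails if it takes over 152 s, if anything falls off the work surface, if the arm or the gripper's body presses on something with over 40 N, if the wrist force passes 120 N, or if a joint passes its speed limit or range.

## Robot

A 6-joint arm with a two-finger parallel gripper is mounted at the origin on a cart in front of the work surface, level with it; the furniture and walls round the work are solid. World frame = base frame: x ahead of the robot, y to its left, z up, the work surface at z = 0. Lengths are in m, angles in rad, forces in N, time in s.
With the tool pointing down it reaches from about 0.3 to 0.95 m from the base axis. Payload 3.1 kg.
Tool frame: the origin (TCP) lies at the very end of the fingers, on their centre line; the grasp point (between the pads) lies 19 mm behind it; z points along the fingers, y is the line along which they close (so a half turn about z gives the same grasp; the last joint's range is limited). The gripper opens to 85 mm and grips with 20 to 120 N. Pads are 22 mm wide; open, the fingers measure 114 mm over their backs; the gripper's body (76 mm by 85 mm) begins 54 mm behind the grasp point. The pads swing forward as they close: fully open they stand 13 mm farther back than shut.
Start: joints at [-1.172, 0.308, 1.634, -0, 1.2, -0.07], TCP at [0.282, -0.558, 0.231] pointing down, gripper open.
Joint ranges: [-3.06, 3.06], [-0.79, 1.96], [0.05, 2.63], [-1.19, 4.34], [0.05, 2.64], [-2.94, 2.94]. Speed limits (rad/s): [2.79, 2.79, 3.14, 3.14, 3.14, 3.14].

## Interface

Orientations are given as a rotation vector (axis times angle).
In Python, from cell import r, grab_frame, order, spotter gives the robot as it stands. The module is installed in compiled form; this text tells all that it offers.
- The arm moves only by the tool jog_arm, never from a script. Its argument "motion" is text: rows parted by semicolons, each of 4 numbers parted by spaces: the shift along the tool's x, y, z in m, then the turn about the tool's z in degrees. A call has 1 to 20 rows; each row is the pose to reach, as a shift and turn from the pose commanded when the call began, along the tool's axes at that moment; what a row does not reach only later rows make up. A row lasts 1/8 s, in which the tool goes at most 62.5 mm and 10.7 degrees, less where a joint would pass 70% of its speed; a pose out of reach is approached as far as the arm can. A call with a gripper value outside its range is refused whole. "gripper" is the finger opening in m, from 0 to 0.0854, set as the call begins (left out, the last holds). The fingers move at their own pace and stop on an object; "newtons" is the grip in N (left out, the last holds). Time passes only in rows, so rows that repeat a pose let the fingers close. It gives the time, the measured TCP pose, the force, the opening and the grip force at its end, in the units of the state.
- r.state(): the state, without advancing time (a new reading comes with each control period).
- grab_frame(name): name is "side" or "top"; returns a dict with "color" (384x512x3 uint8, red, green, blue), "z_map" (384x512 float32, m along the optical axis (not along the pixel's ray), 0 where there is no reading), "fov_y" (degrees; the focal length in pixels is half the picture's height over the tangent of half this angle, whatever the lens; pixels are square), "cx", "cy" (the principal point, pixels), "origin" and "attitude" of the camera in the world. Camera axes: x right, y up, looking along -z (the intrinsics and any distortion apply to the point x, -y, -z); pixel columns grow to the right and rows downward; lengths in m; the calibration is good to about 2 mm. A picture is of the moment at which its call begins.
- order.job_done(): hands the job in; it is judged then, once.
Trained networks look in a picture, given as the dict that the camera call returned (one of the last four; its "shot" number tells which), for a name from the list of things; names that differ only in an ending like _2 or _b are one class to them, and where a whole thing is asked for, a point or a joint stands for the part that bears it (a point fixed in the world has none). Each returns a list of dicts, best first, with "p" (0 to 1); they miss things now and then, are a little off and sometimes report something else, mostly with a low value. They report only what shows in the picture. A call takes as long as a camera call. They do not tell look-alikes from the thing itself.
- spotter.regions_of(target, picture): "pixels" (384x512 bool, what is visible of it) and "rect" ([left, top, width, height] in pixels, round what is visible of it).
The state is a dict: "t": time; "qpos": joint angles; "qd": joint speeds; "joint_efforts": joint torques, N m; "position": TCP position; "ee_rot": TCP orientation; "wrist_force": force on the tool from outside, world axes, zero at the start; "torque": the same for the moment, N m; "finger_gap": opening from 0.0 (shut) to 1.0 (fully open); "gripper_force": force on a finger pad.
Only numpy, scipy, OpenCV 4.12 (cv2) and the standard library are available. Lean on these libraries where they do the work, as an engineer would, in place of code of your own. Each camera call takes 0.05 s, during which the arm holds its last target. There are 200 camera calls.

## Working session

There is one attempt and no reset: what is moved stays moved. The work goes in short steps, Python scripts to look and compute and a tool call to move; the robot and the scene stay as the last step left them, time stands still between calls to the robot, and variables do not carry over. Pictures are saved under pics/ and viewed, at most 14 in all, crops included, and the job is handed in when it is done.

Besides the shell and the picture viewer there is one more tool, called after ">>>" by a JSON object that holds its "op" and its "data", one argument or row to a line. jog_arm: Moves the arm, as the interface text tells. Its arguments: {"type":"object","properties":{"motion":{"type":"string"},"gripper":{"type":"number"},"newtons":{"type":"number"}},"required":["motion"]}

```bash
mkdir -p pics
cat > h.py <<'E'
import numpy as np, cv2, pickle
from scipy.spatial.transform import Rotation as R
from cell import r, grab_frame, order, spotter
def att(p):
    a=np.array(p["attitude"],float)
    return a if a.shape==(3,3) else R.from_rotvec(a).as_matrix() if a.size==3 else R.from_quat(a).as_matrix()
def cloud(p):
    z=p["z_map"]; h,w=z.shape; f=h/2/np.tan(np.radians(p["fov_y"])/2)
    v,u=np.mgrid[0:h,0:w]
    c=np.stack([(u-p["cx"])/f*z,-(v-p["cy"])/f*z,-z],-1)
    P=c@att(p).T+np.array(p["origin"]); P[z==0]=np.nan
    return P
def save(p,n): cv2.imwrite("pics/"+n,p["color"][:,:,::-1])
E
python3 - <<'E'
from h import *
for n in ("side","top"):
    p=grab_frame(n); save(p,n+"0.png")
    print(n,{k:v for k,v in p.items() if k not in("color","z_map")})
    P=cloud(p); pickle.dump((p,P),open(n+"0.pkl","wb"))
    for t in "garlic pepper_mill shaker salt_cellar garlic_box lid_bar board caddy mug".split():
        for d in spotter.regions_of(t,p)[:3]:
            q=P[d["pixels"]]; q=q[~np.isnan(q[:,0])]
            if len(q): print(t,round(d["p"],2),np.round(d["rect"]),"med",np.round(np.median(q,0),3),"lo",np.round(np.percentile(q,2,axis=0),3),"hi",np.round(np.percentile(q,98,axis=0),3))
print(r.state())
E
```

```text
side {'fov_y': 53.9393328453188, 'cx': 258.62636971714744, 'cy': 192.00459386643885, 'origin': array([0.54404904, 1.11675923, 0.81837574]), 'attitude': array([ 0.06336275, -1.43057692, -2.75020287]), 'shot': 1}
garlic 0.61 [255. 192.  14.  12.] med [0.606 0.033 0.033] lo [ 0.585 -0.004  0.005] hi [0.628 0.044 0.048]
pepper_mill 0.6 [270. 162.  17.  36.] med [0.547 0.001 0.104] lo [ 0.523 -0.016  0.018] hi [0.571 0.01  0.145]
salt_cellar 0.78 [269. 219.  30.  26.] med [0.532 0.323 0.13 ] lo [0.5   0.279 0.084] hi [0.563 0.338 0.15 ]
salt_cellar 0.67 [250. 285.  14.  22.] med [0.598 0.458 0.032] lo [ 0.577  0.417 -0.003] hi [0.62  0.47  0.044]
salt_cellar 0.61 [222. 237.  31.  32.] med [0.662 0.335 0.061] lo [0.624 0.281 0.005] hi [0.702 0.353 0.084]
garlic_box 0.96 [266. 216.  50.  67.] med [0.501 0.365 0.083] lo [0.447 0.209 0.002] hi [0.58  0.385 0.122]
lid_bar 0.86 [264. 215.  56.  47.] med [0.498 0.331 0.084] lo [0.445 0.203 0.075] hi [0.58  0.385 0.124]
board 0.96 [258. 154.  69.  23.] med [ 0.479 -0.264  0.01 ] lo [ 0.356 -0.334  0.003] hi [ 0.634 -0.194  0.015]
board 0.56 [262.
[... 1977 characters left out ...]
] hi [0.81  0.192 0.102]
{'t': 1.0, 'qpos': array([-1.17170805e+00,  3.08076117e-01,  1.63380388e+00, -3.37458790e-06,
        1.19968168e+00, -6.96863392e-02]), 'qd': array([ 0.00067632,  0.00104991,  0.00025794,  0.00035982, -0.00022962,
       -0.00147289]), 'joint_efforts': array([ 2.21686932e-03, -4.15291822e+01, -2.77091467e+01,  1.58424245e-04,
        7.09985616e-04, -1.80857505e-06]), 'position': array([ 0.28235764, -0.55759593,  0.23128506]), 'ee_rot': array([3.05566085e+00, 7.29620403e-01, 3.10420847e-06]), 'wrist_force': array([-0.01513325, -0.46806724, -0.40655783]), 'torque': array([ 0.00130062, -0.02268021, -0.00153271]), 'gripper_force': 0.0, 'finger_gap': 0.9995403841557869}
```

Run:
```python
from h import *
for n,(x0,y0,x1,y1) in {"top":(110,90,430,310),"side":(180,130,360,330)}.items():
    p,P=pickle.load(open(n+"0.pkl","rb"))
    c=p["color"][y0:y1,x0:x1,::-1]; s=min(800/(x1-x0),600/(y1-y0))
    cv2.imwrite(f"pics/{n}0c.png",cv2.resize(c,None,fx=s,fy=s,interpolation=cv2.INTER_CUBIC))
```

```text
(no output)
```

View pics/top0c.png

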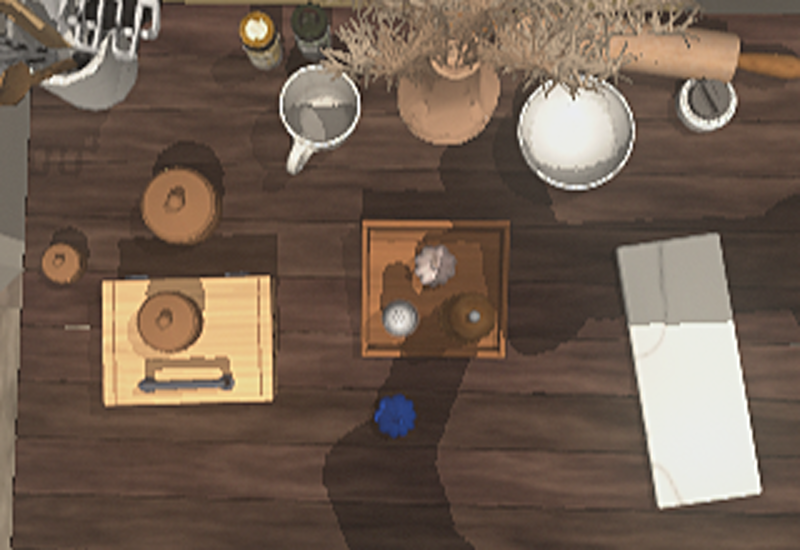

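View pics/side0c.png

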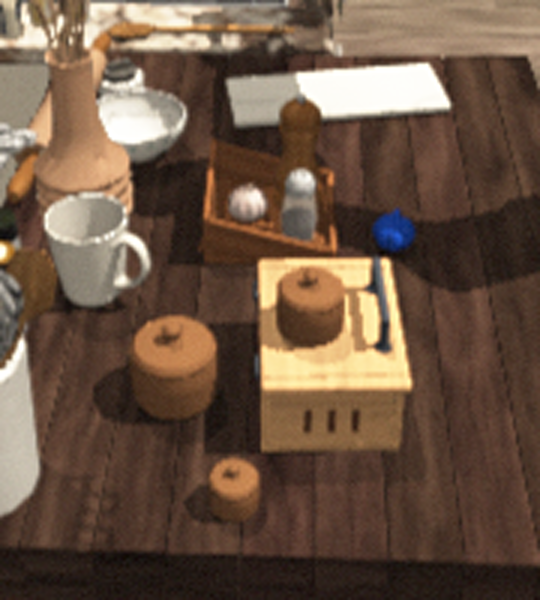

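In the top crop (2.5x, offset 110,90) the mill is at full px (299,217) and the shaker at (270,217). The garlic is at (284,196), and the blue bulb at (268,256) is a decoy. There are three cellars: on the lid (177,218) about 66 mm wide, behind it (181,171) about 80 mm, and at left (134,195) about 40 mm. The one on the lid fits both the size and the place, and the enlarged side crop confirms it.

Run:
```python
from h import *
from scipy.optimize import least_squares
for n in("top","side"):
    p,P=pickle.load(open(n+"0.pkl","rb")); X,Y,Z=P[...,0],P[...,1],P[...,2]
    def sel(x0,x1,y0,y1,z0,z1): return P[(X>x0)&(X<x1)&(Y>y0)&(Y<y1)&(Z>z0)&(Z<z1)]
    def rect(nm,q): c,s,a=cv2.minAreaRect((q[:,:2]*1000).astype(np.float32)); print(n,nm,np.round(c,1),np.round(s,1),round(a,2),"z",round(np.median(q[:,2]),4),len(q))
    def circ(nm,q):
        c,rad=cv2.minEnclosingCircle((q[:,:2]*1000).astype(np.float32)); print(n,nm,np.round(c,1),round(rad,1),"bb",np.round((q.min(0)+q.max(0))/2*1000,1),np.round(np.ptp(q,axis=0)*1000,1),len(q))
    rect("lid",sel(.4,.6,.17,.42,.078,.094)); rect("board",sel(.3,.7,-.4,-.15,.009,.02)); rect("caddy",sel(.48,.67,-.08,.13,.012,.075))
    rect("bar",sel(.43,.49,.2,.38,.112,.13))
    circ("cellar",sel(.485,.58,.24,.36,.124,.16)); circ("cellarbody",sel(.485,.58,.24,.36,.1,.16)); circ("millhead",sel(.5,.59,-.06,.03,.1,.17)); circ("milltop",sel(.5,.59,-.06,.03,.14,.17));circ("shaker",sel(.51,.58,.032,.1,.08,.12)); circ("shbody",sel(.51,.58,.032,.1,.03,.12))
    circ("garlic",sel(.575,.638,-.02,.055,.02,.06)); circ("gtip",sel(.575,.638,-.02,.055,.045,.06))
    circ("mug",sel(.7,.85,.08,.22,.09,.11))
```

```text
top lid [513.9 290.4] [141.  186.5] 3.28 z 0.0851 2740
top board [ 492.  -263.3] [299.8 135.9] 10.01 z 0.0131 4010
top caddy [576.3  20.8] [151.5 166.7] 0.08 z 0.0384 1158
top bar [464.7 287.2] [ 9.6 92.6] 3.81 z 0.1235 132
top cellar [530.3 303.4] 32.4 bb [530.8 302.8 139.6] [60.7 62.6 30.9] 469
top cellarbody [530.5 303.3] 32.6 bb [530.  302.6 127.6] [64.  63.  54.9] 511
top millhead [543.8 -16.7] 25.2 bb [543.  -16.5 135.7] [47.4 50.  49.3] 290
top milltop [542.9 -15.2] 20.4 bb [542.7 -15.6 150.2] [36.7 39.1 20.3] 151
top shaker [541.9  59.9] 16.9 bb [542.3  60.4  90.1] [32.9 32.8 20.2] 120
top shbody [553.8  70.8] 37.0 bb [551.5  68.6  65.3] [55.6 62.5 69.8] 200
top garlic [603.8  20. ] 24.7 bb [604.4  19.2  39.8] [45.9 45.6 31.2] 215
top gtip [604.6  22.5] 15.1 bb [604.6  20.8  50.2] [25.5 25.1 10.3] 34
top mug [785.  177.9] 74.1 bb [780.6 164.5  99.1] [138.7 110.7  18. ] 256
side lid [515.5 292.4] [140.4 188.1] 3.43 z 0.0841 1472
side board [ 496.2 -265.8] [298.2 127.4] 9.79 z 0.0111 788
side caddy [579.  24.] [171.5 153.8] 89.12 z 0.034 1070
side bar [466.3 289.5] [10.1 96.7] 3.68 z 0.1225 88
side cellar [531.7 306.2] 32.5 bb [532.5 305.7 138.5] [61.8 64.  28.9] 313
side cellarbody [531.8 306.9] 33.2 bb [532.1 306.2 126.5] [62.6 65.1 52.8] 465
side millhead [544.9 -11.9] 26.5 bb [545.2  -7.3 128.4] [46.1 38.5 56.7] 192
side milltop [547.2 -10.7] 17.5 bb [545.5 -10.6 148.5] [31.3 31.9 16.5] 42
side shaker [544.   62.6] 16.5 bb [544.   63.2  87.7] [30.7 28.4 14.8] 57
side shbody [551.5  77.6] 33.7 bb [551.4  74.5  62.6] [54.4 51.  65.1] 208
side garlic [607.8  25.4] 23.7 bb [606.4  28.3  35.5] [43.7 33.7 30.5] 114
side gtip [604.1  23.8] 6.2 bb [604.1  23.   47.9] [10.9  7.3  5.7] 6
side mug [793.6 170.8] 72.8 bb [785.7 164.   97.9] [128.4 109.8  15.8] 175
```

>>> {"op": "jog_arm", "data": {
  "motion": "0 0 -0.02 9; 0 0 -0.04 18; 0 0 -0.04 26.86; 0 0 -0.04 26.86; 0 0 -0.04 26.86",
  "gripper": 0.0854,
  "newtons": 30
}}

```text
t: 1.62
position: [0.2822, -0.5573, 0.2708]
ee_rot: [-3.141, -0.003, 0.0]
wrist_force: [-0.1, 0.0, -1.2]
finger_gap: 0.999
gripper_force: 0.0
```

>>> {"op": "jog_arm", "data": {
  "motion": "0.010 -0.020 0 0; 0.030 -0.063 0 0; 0.052 -0.108 0 0; 0.074 -0.153 0 0; 0.096 -0.198 0 0; 0.118 -0.243 0 0; 0.140 -0.288 0 0; 0.162 -0.333 0 0; 0.184 -0.378 0 0; 0.206 -0.423 0 0; 0.228 -0.468 0 0; 0.245 -0.505 0 0; 0.257 -0.530 0 0; 0.262 -0.542 0 0; 0.262 -0.542 0.02 0; 0.262 -0.542 0.04 0; 0.262 -0.542 0.06 0"
}}

```text
t: 3.75
position: [0.5436, -0.0156, 0.2106]
ee_rot: [3.141, 0.0, -0.001]
wrist_force: [0.4, -0.0, -0.3]
finger_gap: 1.006
gripper_force: 0.0
```

>>> {"op": "jog_arm", "data": {
  "motion": "0 0 0.025 0; 0 0 0.05 0; 0 0 0.075 0; 0 0 0.095 0; 0 0 0.1035 0; 0 0 0.1035 0"
}}

```text
t: 4.5
position: [0.5437, -0.0156, 0.1074]
ee_rot: [-3.141, 0.0, 0.002]
wrist_force: [0.1, 0.1, 0.3]
finger_gap: 0.999
gripper_force: 0.0
```

>>> {"op": "jog_arm", "data": {
  "motion": "0 0 0 0; 0 0 0 0; 0 0 0 0; 0 0 0 0; 0 0 0 0; 0 0 0 0",
  "gripper": 0.03,
  "newtons": 30
}}

```text
t: 5.25
position: [0.5456, -0.016, 0.1092]
ee_rot: [3.141, 0.0, 0.004]
wrist_force: [-1.1, -1.4, 6.1]
finger_gap: 0.555
gripper_force: 30.7
```

>>> {"op": "jog_arm", "data": {
  "motion": "0 0 0 0; 0 0 0 0; 0 0 0.006 0; 0 0 0.010 0; 0 0 0.010 0",
  "gripper": 0.07
}}

```text
t: 5.88
position: [0.5436, -0.0155, 0.0969]
ee_rot: [-3.141, -0.0, 0.003]
wrist_force: [-0.9, -0.5, 0.7]
finger_gap: 0.822
gripper_force: 0.0
```

>>> {"op": "jog_arm", "data": {
  "motion": "0 0 0 0; 0 0 0 0; 0 0 0 0; 0 0 0 0; 0 0 0 0; 0 0 0 0",
  "gripper": 0.03,
  "newtons": 30
}}

```text
t: 6.62
position: [0.5446, -0.0158, 0.098]
ee_rot: [3.141, 0.0, 0.001]
wrist_force: [-0.4, -1.9, 2.1]
finger_gap: 0.558
gripper_force: 31.3
```

>>> {"op": "jog_arm", "data": {
  "motion": "0 0 -0.005 0; 0 0 -0.02 0; 0 0 -0.04 0; 0 0 -0.06 0; 0 0 -0.08 0; 0 0 -0.095 0; 0 0 -0.10 0; 0 0 -0.10 0"
}}

```text
t: 7.62
position: [0.5443, -0.0155, 0.1979]
ee_rot: [-3.142, -0.0, -0.0]
wrist_force: [-0.3, 0.5, -2.4]
finger_gap: 0.56
gripper_force: 31.3
```

Run:
```python
from h import *
p=grab_frame("side"); cv2.imwrite("pics/s1.png",cv2.resize(p["color"][100:300,180:360,::-1],None,fx=3,fy=3,interpolation=cv2.INTER_CUBIC)); print(r.state()["wrist_force"],r.state()["finger_gap"])
```

```text
[ 0.31435346  0.21295596 -1.74841327] 0.5539920640508081
```

View pics/s1.png

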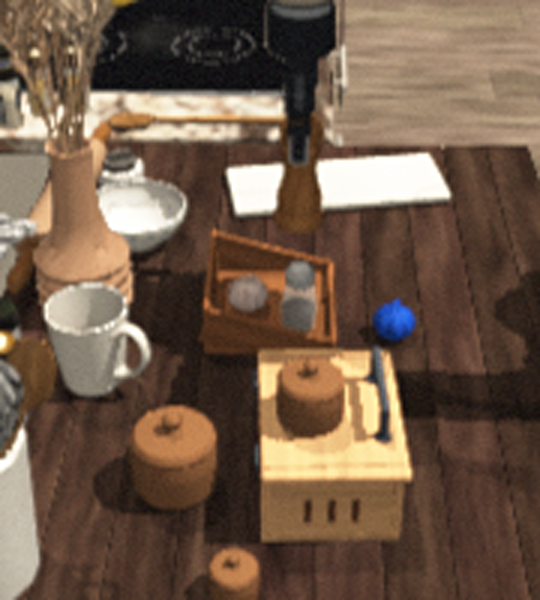

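>>> {"op": "jog_arm", "data": {
  "motion": "0.003 0.012 0 0; 0.009 0.040 0 0; 0.016 0.075 0 0; 0.023 0.110 0 0; 0.030 0.145 0 0; 0.037 0.180 0 0; 0.043 0.208 0 0; 0.047 0.226 0 0; 0.048 0.2335 0 0; 0.048 0.2335 0.02 0; 0.048 0.2335 0.045 0; 0.048 0.2335 0.07 0; 0.048 0.2335 0.082 0; 0.048 0.2335 0.089 0; 0.048 0.2335 0.0925 0; 0.048 0.2335 0.0925 0; 0.048 0.2335 0.0925 0"
}}

```text
t: 9.8
position: [0.593, -0.2494, 0.1062]
ee_rot: [3.141, -0.0, 0.002]
wrist_force: [0.3, -0.1, -1.3]
finger_gap: 0.559
gripper_force: 31.4
```

>>> {"op": "jog_arm", "data": {
  "motion": "0 0 0 0; 0 0 0 0; 0 0 0 0; 0 0 -0.01 0; 0 0 -0.04 0; 0 0 -0.08 0; 0 0 -0.11 0; 0 0 -0.12 0",
  "gripper": 0.0854
}}

```text
t: 10.8
position: [0.594, -0.2499, 0.2289]
ee_rot: [3.139, 0.0, 0.008]
wrist_force: [-0.1, 0.4, 0.3]
finger_gap: 1.001
gripper_force: 0.0
```

>>> {"op": "jog_arm", "data": {
  "motion": "-0.002 -0.015 0 0; -0.007 -0.045 0 0; -0.014 -0.09 0 0; -0.021 -0.135 0 0; -0.028 -0.18 0 0; -0.035 -0.225 0 0; -0.041 -0.265 0 0; -0.047 -0.295 0 0; -0.049 -0.310 0 0; -0.049 -0.310 0.03 0; -0.049 -0.310 0.07 0; -0.049 -0.310 0.11 0; -0.049 -0.310 0.13 0; -0.049 -0.310 0.13 0",
  "gripper": 0.065
}}

```text
t: 12.55
position: [0.5405, 0.0606, 0.0923]
ee_rot: [3.141, -0.001, -0.011]
wrist_force: [-1.2, -0.1, 0.6]
finger_gap: 0.764
gripper_force: 0.0
```

>>> {"op": "jog_arm", "data": {
  "motion": "0 0 0.015 0; 0 0 0.035 0; 0 0 0.047 0; 0 0 0.047 0; 0 0 0.047 0"
}}

```text
t: 13.18
position: [0.5441, 0.0609, 0.0489]
ee_rot: [-3.142, -0.0, -0.002]
wrist_force: [0.4, 0.5, -0.3]
finger_gap: 0.758
gripper_force: 0.0
```

>>> {"op": "jog_arm", "data": {
  "motion": "0 0 0 0; 0 0 0 0; 0 0 0 0; 0 0 0 0; 0 0 0 0; 0 0 0 0",
  "gripper": 0.025
}}

```text
t: 13.92
position: [0.5444, 0.0608, 0.0493]
ee_rot: [3.142, -0.0, 0.003]
wrist_force: [-0.2, -0.3, 5.6]
finger_gap: 0.431
gripper_force: 29.7
```

>>> {"op": "jog_arm", "data": {
  "motion": "0 0 -0.003 0; 0 0 -0.01 0; 0 0 -0.02 0; 0 0 -0.03 0; 0 0 -0.03 0; 0 0 -0.03 0"
}}

```text
t: 14.68
position: [0.5433, 0.0609, 0.0784]
ee_rot: [3.142, -0.0, 0.0]
wrist_force: [-0.8, 1.1, -0.8]
finger_gap: 0.427
gripper_force: 29.5
```

Run:
```python
from h import *
p=grab_frame("side"); cv2.imwrite("pics/s2.png",cv2.resize(p["color"][120:260,210:350,::-1],None,fx=4,fy=4,interpolation=cv2.INTER_CUBIC)); print(r.state()["wrist_force"],r.state()["finger_gap"])
```

```text
[-0.09045357 -0.24187861 -1.02337184] 0.4283568916095254
```

View pics/s2.png

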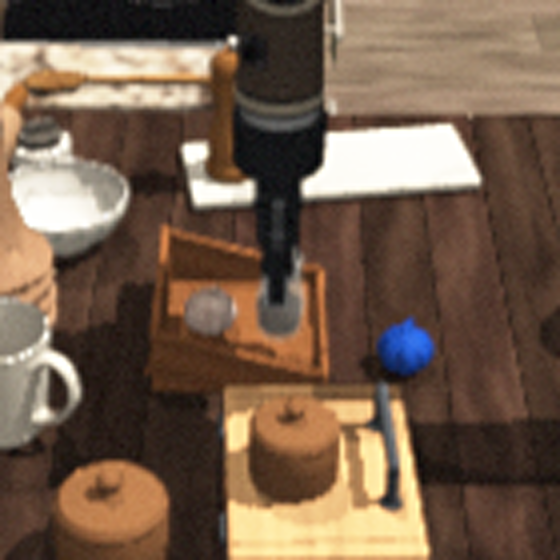

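>>> {"op": "jog_arm", "data": {
  "motion": "0 0 -0.03 0; 0 0 -0.06 0; -0.003 0.015 -0.075 0; -0.009 0.05 -0.075 0; -0.015 0.095 -0.075 0; -0.021 0.14 -0.075 0; -0.028 0.185 -0.075 0; -0.034 0.23 -0.075 0; -0.041 0.275 -0.075 0; -0.047 0.31 -0.075 0; -0.049 0.327 -0.075 0; -0.049 0.327 -0.055 0; -0.049 0.327 -0.03 0; -0.049 0.327 0 0; -0.049 0.327 0.013 0; -0.049 0.327 0.020 0; -0.049 0.327 0.0225 0; -0.049 0.327 0.0225 0; -0.049 0.327 0.0225 0"
}}

```text
t: 17.1
position: [0.495, -0.2665, 0.0567]
ee_rot: [3.141, 0.0, 0.002]
wrist_force: [-0.3, 0.3, -0.5]
finger_gap: 0.424
gripper_force: 29.9
```

>>> {"op": "jog_arm", "data": {
  "motion": "0 0 0 0; 0 0 0 0; 0 0 0 0; 0 0 -0.01 0; 0 0 -0.04 0; 0 0 -0.08 0; 0 0 -0.12 0; 0 0 -0.15 0; 0 0 -0.16 0",
  "gripper": 0.075
}}

```text
t: 18.23
position: [0.4958, -0.267, 0.219]
ee_rot: [3.139, 0.0, 0.007]
wrist_force: [0.6, -0.3, -0.6]
finger_gap: 0.875
gripper_force: 0.0
```

>>> {"op": "jog_arm", "data": {
  "motion": "0.001 -0.015 0 0; 0.003 -0.05 0 0; 0.006 -0.1 0 0; 0.010 -0.15 0 0; 0.013 -0.20 0 0; 0.016 -0.25 0 0; 0.019 -0.30 0 0; 0.023 -0.35 0 0; 0.026 -0.40 0 0; 0.029 -0.45 0 0; 0.032 -0.50 0 0; 0.035 -0.54 0 0; 0.037 -0.563 0 0; 0.037 -0.57 0 0; 0.037 -0.57 0 0; 0.037 -0.57 0 0",
  "gripper": 0.0854
}}

```text
t: 20.23
position: [0.5313, 0.3025, 0.2156]
ee_rot: [3.141, -0.002, -0.001]
wrist_force: [0.2, -0.3, -0.4]
finger_gap: 1.001
gripper_force: 0.0
```

Run:
```python
from h import *
s=r.state(); print(s["position"],s["qpos"])
p=grab_frame("top"); P=cloud(p); X,Y,Z=P[...,0],P[...,1],P[...,2]
for nm,b in {"mill":(.54,.65,-.32,-.19,.11,.18),"shaker":(.46,.53,-.31,-.22,.09,.12),"garlic":(.575,.638,-.02,.055,.02,.06)}.items():
    q=P[(X>b[0])&(X<b[1])&(Y>b[2])&(Y<b[3])&(Z>b[4])&(Z<b[5])]
    if len(q): print(nm,cv2.minEnclosingCircle((q[:,:2]*1000).astype(np.float32)),q[:,2].max())
q=P[(X>.3)&(X<.7)&(Y>-.4)&(Y<-.15)&(Z>.011)&(Z<.02)&(p["color"].min(2)>110)]
print(cv2.minAreaRect((q[:,:2]*1000).astype(np.float32)))
```

```text
[0.53133002 0.30254352 0.21559337] [ 4.46653443e-01  2.97530947e-01  1.68071214e+00 -4.95993191e-04
  1.16414025e+00  2.01900058e+00]
mill ((591.7882080078125, -249.38671875), 25.171314239501953) 0.16485999928017825
shaker ((493.41558837890625, -264.88812255859375), 16.865867614746094) 0.1074543247340689
garlic ((603.7095947265625, 20.07631492614746), 24.743757247924805) 0.057132599286795926
((492.8990478515625, -270.9759216308594), (297.6411437988281, 119.48898315429688), 9.974006652832031)
```

>>> {"op": "jog_arm", "data": {
  "motion": "0 0 0.02 0; 0 0 0.05 0; 0 0 0.08 0; 0 0 0.105 0; 0 0 0.117 0; 0 0 0.121 0; 0 0 0.121 0"
}}

```text
t: 21.15
position: [0.5318, 0.304, 0.0951]
ee_rot: [-3.141, 0.0, -0.001]
wrist_force: [-0.2, -0.5, 0.6]
finger_gap: 1.0
gripper_force: 0.0
```

>>> {"op": "jog_arm", "data": {
  "motion": "0 0 0 0; 0 0 0 0; 0 0 0 0; 0 0 0 0; 0 0 0 0; 0 0 0 0",
  "gripper": 0.045
}}

```text
t: 21.9
position: [0.5324, 0.3044, 0.0965]
ee_rot: [-3.141, -0.0, -0.004]
wrist_force: [-1.4, -1.2, 6.5]
finger_gap: 0.748
gripper_force: 33.9
```

>>> {"op": "jog_arm", "data": {
  "motion": "0 0 -0.004 0; 0 0 -0.015 0; 0 0 -0.035 0; 0 0 -0.055 0; 0 0 -0.07 0; 0 0 -0.075 0; 0 0 -0.075 0"
}}

```text
t: 22.78
position: [0.5315, 0.304, 0.1703]
ee_rot: [-3.141, 0.0, -0.001]
wrist_force: [0.0, 0.2, -1.9]
finger_gap: 0.746
gripper_force: 33.7
```

>>> {"op": "jog_arm", "data": {
  "motion": "-0.003 0.012 0 0; -0.010 0.045 0 0; -0.021 0.09 0 0; -0.031 0.135 0 0; -0.042 0.18 0 0; -0.052 0.225 0 0; -0.063 0.27 0 0; -0.073 0.315 0 0; -0.084 0.36 0 0; -0.094 0.405 0 0; -0.105 0.45 0 0; -0.115 0.495 0 0; -0.125 0.54 0 0; -0.133 0.573 0 0; -0.137 0.589 0 0; -0.137 0.589 0 0"
}}

```text
t: 24.78
position: [0.3936, -0.2852, 0.1692]
ee_rot: [-3.14, 0.003, 0.001]
wrist_force: [0.4, 0.6, -1.9]
finger_gap: 0.747
gripper_force: 33.8
```

>>> {"op": "jog_arm", "data": {
  "motion": "0 0 0.02 0; 0 0 0.05 0; 0 0 0.08 0; 0 0 0.11 0; 0 0 0.13 0; 0 0 0.14 0; 0 0 0.145 0; 0 0 0.1465 0; 0 0 0.1465 0"
}}

```text
t: 25.9
position: [0.3951, -0.2856, 0.0241]
ee_rot: [3.14, 0.0, 0.002]
wrist_force: [0.7, -0.0, -2.4]
finger_gap: 0.746
gripper_force: 33.8
```

>>> {"op": "jog_arm", "data": {
  "motion": "0 0 0.001 0; 0 0 0.002 0; 0 0 0.002 0"
}}

```text
t: 26.28
position: [0.3952, -0.2857, 0.024]
ee_rot: [3.141, -0.0, 0.001]
wrist_force: [-3.8, 4.0, 15.8]
finger_gap: 0.751
gripper_force: 35.5
```

>>> {"op": "jog_arm", "data": {
  "motion": "0 0 0 0; 0 0 0 0; 0 0 0 0; 0 0 -0.01 0; 0 0 -0.04 0; 0 0 -0.08 0; 0 0 -0.12 0; 0 0 -0.15 0; 0 0 -0.16 0; 0 0 -0.16 0",
  "gripper": 0.0854
}}

```text
t: 27.52
position: [0.3945, -0.2852, 0.1816]
ee_rot: [3.141, 0.0, 0.001]
wrist_force: [-0.2, 0.2, -0.5]
finger_gap: 1.001
gripper_force: 0.0
```

Run:
```python
from h import *
s=r.state(); print(s["position"],s["wrist_force"])
p=grab_frame("side"); cv2.imwrite("pics/s3.png",cv2.resize(p["color"][110:290,200:350,::-1],None,fx=3.3,fy=3.3,interpolation=cv2.INTER_CUBIC))
```

```text
[ 0.39451281 -0.28522242  0.18164078] [-0.21124988  0.18287134 -0.54963457]
```

View pics/s3.png

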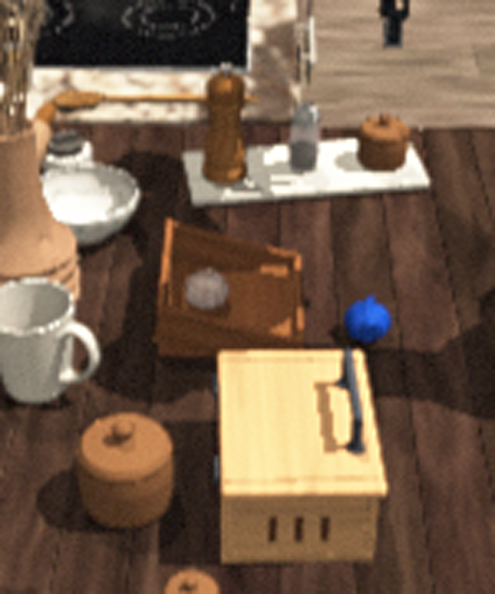

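In the side crop the mill, shaker and cellar stand upright on the board at crop px (225,125), (303,137) and (383,142). The lid is now free, so I move to the bar, turned 93.4°.

>>> {"op": "jog_arm", "data": {
  "motion": "0.002 -0.012 -0.02 -3.4; 0.006 -0.045 -0.04 -12; 0.011 -0.09 -0.04 -21; 0.017 -0.135 -0.04 -30; 0.022 -0.18 -0.04 -39; 0.028 -0.225 -0.04 -48; 0.033 -0.27 -0.04 -57; 0.039 -0.315 -0.04 -66; 0.044 -0.36 -0.04 -75; 0.05 -0.405 -0.04 -84; 0.055 -0.45 -0.04 -90; 0.061 -0.495 -0.04 -93.4; 0.066 -0.535 -0.04 -93.4; 0.069 -0.562 -0.04 -93.4; 0.0705 -0.5725 -0.04 -93.4; 0.0705 -0.5725 -0.04 -93.4; 0.0705 -0.5725 -0.04 -93.4",
  "gripper": 0.06
}}

```text
t: 29.7
position: [0.4645, 0.2862, 0.2206]
ee_rot: [-2.155, -2.285, 0.003]
wrist_force: [-0.3, -0.9, 0.3]
finger_gap: 0.704
gripper_force: 0.0
```

Run:
```python
from h import *
s=r.state(); print(s["position"],s["qpos"]); print(R.from_rotvec(s["ee_rot"]).as_matrix().round(4))
```

```text
[0.46447721 0.28622348 0.22058189] [ 4.72728365e-01  1.67842031e-01  1.83057627e+00 -5.23516195e-04
  1.14487546e+00  4.14357986e-01]
[[-0.0586  0.9983 -0.0013]
 [ 0.9983  0.0586 -0.0012]
 [-0.0011 -0.0014 -1.    ]]
```

>>> {"op": "jog_arm", "data": {
  "motion": "0 0 0.02 0; 0 0 0.05 0; 0 0 0.08 0; 0 0 0.105 0; 0 0 0.116 0; 0 0 0.118 0; 0 0 0.118 0"
}}

```text
t: 30.58
position: [0.4657, 0.2875, 0.1042]
ee_rot: [2.155, 2.286, 0.002]
wrist_force: [0.1, 0.3, 0.3]
finger_gap: 0.7
gripper_force: 0.0
```

>>> {"op": "jog_arm", "data": {
  "motion": "0 0 0 0; 0 0 0 0; 0 0 0 0; 0 0 0 0; 0 0 0 0; 0 0 0 0; 0 0 0 0; 0 0 0 0",
  "gripper": 0.0,
  "newtons": 30
}}

```text
t: 31.58
position: [0.4628, 0.2874, 0.1037]
ee_rot: [-2.153, -2.284, 0.005]
wrist_force: [-5.6, -0.6, 6.3]
finger_gap: 0.101
gripper_force: 29.3
```

>>> {"op": "jog_arm", "data": {
  "motion": "0.000 0.002 -0.005 0; 0 0.0043 -0.0099 0; 0 0.0096 -0.0193 0; 0 0.0156 -0.0282 0; 0 0.0223 -0.0366 0; 0 0.0298 -0.0444 0; 0 0.0379 -0.0515 0; 0 0.0466 -0.0578 0; 0 0.0558 -0.0634 0; 0 0.0655 -0.0681 0; 0 0.0755 -0.0720 0"
}}

```text
t: 32.95
position: [0.5383, 0.2916, 0.1773]
ee_rot: [-2.152, -2.285, 0.007]
wrist_force: [-6.7, -1.1, 9.0]
finger_gap: 0.101
gripper_force: 30.7
```

>>> {"op": "jog_arm", "data": {
  "motion": "0 0.0104 -0.0030 0; 0 0.0210 -0.0051 0; 0 0.0317 -0.0063 0; 0 0.0425 -0.0065 0; 0 0.0532 -0.0057 0; 0 0.0639 -0.0041 0; 0 0.0743 -0.0015 0; 0 0.0743 -0.0015 0"
}}

```text
t: 33.95
position: [0.6165, 0.2961, 0.1764]
ee_rot: [2.153, 2.284, 0.004]
wrist_force: [1.5, -0.1, 1.1]
finger_gap: 0.103
gripper_force: 30.6
```

Run:
```python
from h import *
s=r.state(); print(s["position"],s["wrist_force"],s["finger_gap"])
p=grab_frame("side"); cv2.imwrite("pics/s4.png",cv2.resize(p["color"][110:290,200:350,::-1],None,fx=3.3,fy=3.3,interpolation=cv2.INTER_CUBIC))
```

```text
[0.61652249 0.29607718 0.17635618] [ 1.52100262 -0.05364639  1.11994095] 0.10286138255698371
```

View pics/s4.png

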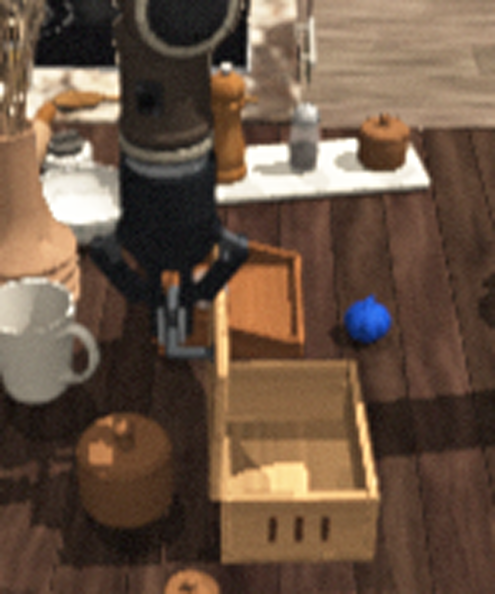

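>>> {"op": "jog_arm", "data": {
  "motion": "0 0 0 0; 0 0 0 0; 0 0 0 0; 0 0 -0.02 0; 0 0 -0.05 0; 0 0 -0.08 0; 0 0 -0.1 0; -0.01 -0.001 -0.1 5; -0.035 -0.004 -0.1 15; -0.07 -0.007 -0.1 25; -0.105 -0.011 -0.1 35; -0.14 -0.014 -0.1 45; -0.175 -0.018 -0.1 55; -0.21 -0.021 -0.1 65; -0.24 -0.024 -0.1 75; -0.262 -0.0265 -0.1 85; -0.2735 -0.0277 -0.1 93.4; -0.2735 -0.0277 -0.1 93.4; -0.2735 -0.0277 -0.1 93.4",
  "gripper": 0.03
}}

```text
t: 36.38
position: [0.603, 0.0221, 0.2771]
ee_rot: [-3.141, -0.003, -0.0]
wrist_force: [-0.2, -0.2, 0.2]
finger_gap: 0.357
gripper_force: 0.0
```

Run:
```python
from h import *
s=r.state(); print(s["position"],s["ee_rot"],s["finger_gap"])
p=grab_frame("side");save(p,"s5.png");P=cloud(p)
X,Y,Z=P[...,0],P[...,1],P[...,2]
q=P[(X>.52)&(X<.68)&(Y>.2)&(Y<.38)&(Z>.1)&(Z<.25)]; print(len(q),np.median(q,0),q.max(0),q.min(0))
q=P[(X>.575)&(X<.638)&(Y>-.02)&(Y<.055)&(Z>.02)&(Z<.06)];print(cv2.minEnclosingCircle((q[:,:2]*1000).astype(np.float32)))
```

```text
[0.60299971 0.02210365 0.27709476] [-3.14113421e+00 -3.43897275e-03 -4.69158327e-04] 0.3568537507865724
395 [0.58767492 0.30171771 0.19546565] [0.62699759 0.37898687 0.21189628] [0.57177991 0.20646238 0.10023298]
((606.693603515625, 25.561620712280273), 22.406892776489258)
```

>>> {"op": "jog_arm", "data": {
  "motion": "0 0 0.02 0; 0 0 0.06 0; 0 0 0.10 0; 0 0 0.14 0; 0 0 0.18 0; 0 0 0.21 0; 0 0 0.235 0; 0 0 0.255 0; 0 0 0.263 0; 0 0 0.2645 0; 0 0 0.2645 0",
  "gripper": 0.08
}}

```text
t: 37.8
position: [0.6039, 0.0216, 0.0131]
ee_rot: [3.142, 0.0, 0.003]
wrist_force: [0.2, 0.5, 1.0]
finger_gap: 0.94
gripper_force: 0.0
```

>>> {"op": "jog_arm", "data": {
  "motion": "0 0 0 0; 0 0 0 0; 0 0 0 0; 0 0 0 0; 0 0 0 0; 0 0 0 0",
  "gripper": 0.025,
  "newtons": 20
}}

```text
t: 38.55
position: [0.6037, 0.0217, 0.0135]
ee_rot: [-3.142, 0.0, -0.002]
wrist_force: [-0.8, 0.3, 5.2]
finger_gap: 0.547
gripper_force: 20.6
```

>>> {"op": "jog_arm", "data": {
  "motion": "0 0 -0.005 0; 0 0 -0.02 0; 0 0 -0.05 0; 0 0 -0.09 0; 0 0 -0.13 0; 0 0 -0.15 0; 0 0 -0.15 0"
}}

```text
t: 39.42
position: [0.6043, 0.0216, 0.1643]
ee_rot: [3.141, 0.0, 0.007]
wrist_force: [-0.1, -0.7, -0.5]
finger_gap: 0.544
gripper_force: 20.7
```

>>> {"op": "jog_arm", "data": {
  "motion": "-0.01 -0.01 0 0; -0.035 -0.03 0 0; -0.065 -0.06 0 0; -0.09 -0.095 0 0; -0.105 -0.135 0 0; -0.11 -0.175 0 0; -0.11 -0.215 0 0; -0.11 -0.25 0 0; -0.11 -0.2675 0 0; -0.11 -0.2675 0 0; -0.11 -0.2675 0.03 0; -0.11 -0.2675 0.07 0; -0.11 -0.2675 0.105 0; -0.11 -0.2675 0.13 0; -0.11 -0.2675 0.143 0; -0.11 -0.2675 0.146 0; -0.11 -0.2675 0.146 0"
}}

```text
t: 41.55
position: [0.4937, 0.2891, 0.017]
ee_rot: [-3.141, 0.001, -0.002]
wrist_force: [0.2, -0.2, -0.7]
finger_gap: 0.547
gripper_force: 20.7
```

>>> {"op": "jog_arm", "data": {
  "motion": "0 0 0 0; 0 0 0 0; 0 0 0 0; 0 0 0 0; 0 0 -0.02 0; 0 0 -0.06 0; 0 0 -0.10 0; 0 0 -0.14 0; 0 0 -0.18 0; 0 0 -0.22 0; 0 0 -0.25 0; 0 0 -0.26 0; 0 0 -0.26 0",
  "gripper": 0.075
}}

```text
t: 43.18
position: [0.4931, 0.2892, 0.2771]
ee_rot: [-3.141, -0.0, -0.002]
wrist_force: [-0.7, 0.3, -1.3]
finger_gap: 0.883
gripper_force: 0.0
```

Run:
```python
from h import *
s=r.state(); print(s["position"],s["finger_gap"],s["wrist_force"])
p=grab_frame("side"); cv2.imwrite("pics/s6.png",cv2.resize(p["color"][110:290,200:350,::-1],None,fx=3.3,fy=3.3,interpolation=cv2.INTER_CUBIC))
```

```text
[0.49306608 0.28920184 0.27713867] 0.8834116663777821 [-0.74497825  0.28963889 -1.28611411]
```

View pics/s6.png

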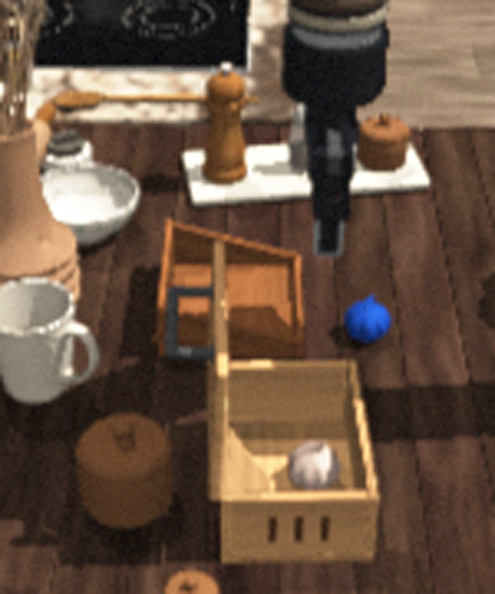

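The garlic lies in the box at crop px (313,465), and the lid stands upright with its bar at (185,320). I regrasp the bar next.

>>> {"op": "jog_arm", "data": {
  "motion": "0 0 0 -9; 0.005 0 0 -19; 0.02 -0.001 0 -29; 0.04 -0.002 0 -39; 0.06 -0.003 0 -49; 0.08 -0.004 0 -59; 0.1 -0.006 0 -69; 0.115 -0.007 0 -79; 0.122 -0.007 0 -88; 0.122 -0.007 0 -93.4; 0.122 -0.007 0 -93.4; 0.122 -0.007 0 -93.4",
  "gripper": 0.03
}}

```text
t: 44.72
position: [0.6143, 0.2959, 0.2747]
ee_rot: [-2.155, -2.284, 0.004]
wrist_force: [-0.4, -0.1, -0.4]
finger_gap: 0.347
gripper_force: 0.0
```

>>> {"op": "jog_arm", "data": {
  "motion": "0 0 0.02 0; 0 0 0.05 0; 0 0 0.08 0; 0 0 0.097 0; 0 0 0.101 0; 0 0 0.101 0"
}}

```text
t: 45.48
position: [0.6153, 0.2963, 0.1757]
ee_rot: [2.154, 2.286, 0.001]
wrist_force: [-0.4, -0.1, 0.1]
finger_gap: 0.355
gripper_force: 0.0
```

>>> {"op": "jog_arm", "data": {
  "motion": "0 0 0 0; 0 0 0 0; 0 0 0 0; 0 0 0 0; 0 0 0 0",
  "gripper": 0.0,
  "newtons": 35
}}

```text
t: 46.1
position: [0.6161, 0.2966, 0.177]
ee_rot: [2.154, 2.285, 0.005]
wrist_force: [0.4, 0.1, 6.0]
finger_gap: 0.104
gripper_force: 34.5
```

>>> {"op": "jog_arm", "data": {
  "motion": "0 -0.005 -0.0013 0; 0 -0.0104 -0.0026 0; 0 -0.0211 -0.0042 0; 0 -0.0318 -0.005 0; 0 -0.0426 -0.0048 0; 0 -0.0533 -0.0036 0; 0 -0.0639 -0.0015 0; 0 -0.0743 0.0015 0; 0 -0.0843 0.0054 0; 0 -0.094 0.0101 0; 0 -0.1032 0.0157 0; 0 -0.1119 0.022 0; 0 -0.12 0.0291 0; 0 -0.1275 0.0369 0; 0 -0.1342 0.0453 0; 0 -0.1402 0.0542 0; 0 -0.1455 0.0636 0; 0 -0.1498 0.0735 0; 0 -0.1498 0.0750 0; 0 -0.1498 0.0750 0"
}}

```text
t: 48.6
position: [0.4629, 0.288, 0.0991]
ee_rot: [-2.153, -2.282, 0.004]
wrist_force: [-3.1, 5.2, 2.6]
finger_gap: 0.1
gripper_force: 39.8
```

>>> {"op": "jog_arm", "data": {
  "motion": "0 0 0 0; 0 0 0 0; 0 0 -0.01 0; 0 0 -0.03 0; 0 0 -0.055 0; 0 0 -0.06 0; 0 0 -0.06 0",
  "gripper": 0.03
}}

```text
t: 49.48
position: [0.4656, 0.2872, 0.1606]
ee_rot: [2.155, 2.286, 0.001]
wrist_force: [0.4, -0.3, -0.7]
finger_gap: 0.349
gripper_force: 0.0
```

>>> {"op": "jog_arm", "data": {
  "motion": "0 0 0 0; 0 0 0 0; 0 0 0 0; 0 0 0.01 0; 0 0 0.02 0; 0 0 0.027 0; 0 0 0.031 0; 0 0 0.034 0; 0 0 0.034 0",
  "gripper": 0.0
}}

```text
t: 50.6
position: [0.4656, 0.2874, 0.1264]
ee_rot: [2.154, 2.286, 0.001]
wrist_force: [-0.1, -0.3, 0.5]
finger_gap: 0.001
gripper_force: 0.0
```

>>> {"op": "jog_arm", "data": {
  "motion": "0 0 0.001 0; 0 0 0.002 0; 0 0 0.003 0; 0 0 0.003 0"
}}

```text
t: 51.1
position: [0.4659, 0.2875, 0.1258]
ee_rot: [2.154, 2.286, 0.001]
wrist_force: [-3.1, -1.0, 12.5]
finger_gap: -0.002
gripper_force: 5.9
```

>>> {"op": "jog_arm", "data": {
  "motion": "0 0 -0.03 0; 0 0 -0.07 0; -0.01 -0.002 -0.097 5; -0.04 -0.007 -0.097 15; -0.085 -0.016 -0.097 25; -0.13 -0.024 -0.097 35; -0.175 -0.032 -0.097 45; -0.22 -0.041 -0.097 55; -0.265 -0.049 -0.097 65; -0.31 -0.057 -0.097 75; -0.355 -0.066 -0.097 85; -0.40 -0.074 -0.097 93.4; -0.445 -0.082 -0.097 93.4; -0.49 -0.09 -0.097 93.4; -0.53 -0.098 -0.097 93.4; -0.556 -0.1026 -0.097 93.4; -0.5668 -0.1046 -0.097 93.4; -0.5668 -0.1046 -0.097 93.4; -0.5668 -0.1046 -0.097 93.4",
  "gripper": 0.0854
}}

```text
t: 53.48
position: [0.3947, -0.2837, 0.2201]
ee_rot: [-3.141, -0.001, 0.0]
wrist_force: [-0.1, 0.6, -0.2]
finger_gap: 0.999
gripper_force: 0.0
```

Run:
```python
from h import *
s=r.state(); print(s["position"],s["ee_rot"],s["finger_gap"])
for n in("top","side"):
    p=grab_frame(n); P=cloud(p); X,Y,Z=P[...,0],P[...,1],P[...,2]
    p0,P0=pickle.load(open(n+"0.pkl","rb"))
    for Q in (P0,P):
        for b in ((.45,.475,.25,.32,.112,.14),(.48,.50,.22,.26,.07,.11)):
            q=Q[(Q[...,0]>b[0])&(Q[...,0]<b[1])&(Q[...,1]>b[2])&(Q[...,1]<b[3])&(Q[...,2]>b[4])&(Q[...,2]<b[5])]; print(n,np.median(q,0).round(4),len(q))
    for nm,b in {"cellar":(.33,.45,-.35,-.22,.03,.1),"shaker":(.46,.53,-.31,-.22,.09,.12),"mill":(.54,.65,-.32,-.19,.11,.18)}.items():
        q=P[(X>b[0])&(X<b[1])&(Y>b[2])&(Y<b[3])&(Z>b[4])&(Z<b[5])]
        if len(q): print(nm,cv2.minEnclosingCircle((q[:,:2]*1000).astype(np.float32)))
```

```text
[ 0.39465285 -0.28372446  0.22012978] [-3.14082659e+00 -1.19808521e-03  3.30991005e-04] 0.9989730582101786
top [0.4646 0.2829 0.1239] 100
top [0.4892 0.2413 0.085 ] 112
top [0.4646 0.2828 0.1234] 98
top [0.4893 0.2413 0.0854] 112
cellar ((395.31622314453125, -283.29681396484375), 33.02803421020508)
shaker ((493.35345458984375, -265.29119873046875), 16.823110580444336)
mill ((591.7883911132812, -249.45127868652344), 24.97953224182129)
side [0.4673 0.2861 0.1227] 55
side [0.4894 0.2381 0.0843] 54
side [0.4673 0.2852 0.1229] 55
side [0.4898 0.2397 0.0836] 59
cellar ((397.9073181152344, -277.4569091796875), 33.37327575683594)
shaker ((494.5347595214844, -259.88909912109375), 15.39950180053711)
mill ((594.0663452148438, -243.79234313964844), 25.47420883178711)
```

>>> {"op": "jog_arm", "data": {
  "motion": "0 0 0.02 0; 0 0 0.06 0; 0 0 0.1 0; 0 0 0.14 0; 0 0 0.17 0; 0 0 0.187 0; 0 0 0.193 0; 0 0 0.194 0; 0 0 0.194 0"
}}

```text
t: 54.7
position: [0.3955, -0.2854, 0.0273]
ee_rot: [3.14, 0.0, 0.003]
wrist_force: [-1.3, -0.2, -0.0]
finger_gap: 1.005
gripper_force: 0.0
```

>>> {"op": "jog_arm", "data": {
  "motion": "0 0 0 0; 0 0 0 0; 0 0 0 0; 0 0 0 0; 0 0 0 0; 0 0 0 0",
  "gripper": 0.045,
  "newtons": 35
}}

```text
t: 55.45
position: [0.3953, -0.2854, 0.0276]
ee_rot: [3.14, -0.0, 0.002]
wrist_force: [-1.7, 0.8, 5.5]
finger_gap: 0.739
gripper_force: 37.9
```

>>> {"op": "jog_arm", "data": {
  "motion": "0 0 -0.004 0; 0 0 -0.02 0; 0 0 -0.05 0; 0 0 -0.09 0; 0 0 -0.12 0; 0 0 -0.145 0; 0 0 -0.15 0; 0 0 -0.15 0; 0 0 -0.15 0"
}}

```text
t: 56.58
position: [0.3937, -0.2839, 0.1749]
ee_rot: [-3.14, -0.0, 0.003]
wrist_force: [-0.6, -0.8, -1.5]
finger_gap: 0.745
gripper_force: 39.3
```

>>> {"op": "jog_arm", "data": {
  "motion": "0.003 -0.012 0 0; 0.010 -0.045 0 0; 0.021 -0.09 0 0; 0.031 -0.135 0 0; 0.042 -0.18 0 0; 0.052 -0.225 0 0; 0.063 -0.27 0 0; 0.073 -0.315 0 0; 0.084 -0.36 0 0; 0.094 -0.405 0 0; 0.105 -0.45 0 0; 0.114 -0.495 0 0; 0.123 -0.54 0 0; 0.131 -0.571 0 0; 0.135 -0.587 0 0; 0.135 -0.587 0 0; 0.135 -0.587 0 0"
}}

```text
t: 58.7
position: [0.5289, 0.301, 0.1757]
ee_rot: [3.14, -0.001, -0.002]
wrist_force: [-0.4, 0.1, -1.8]
finger_gap: 0.742
gripper_force: 39.4
```

>>> {"op": "jog_arm", "data": {
  "motion": "0 0 0.02 0; 0 0 0.045 0; 0 0 0.063 0; 0 0 0.071 0; 0 0 0.075 0; 0 0 0.075 0; 0 0 0.075 0"
}}

```text
t: 59.58
position: [0.5304, 0.3027, 0.1022]
ee_rot: [-3.141, -0.0, -0.003]
wrist_force: [0.2, 0.1, -2.5]
finger_gap: 0.745
gripper_force: 39.4
```

>>> {"op": "jog_arm", "data": {
  "motion": "0 0 0.001 0; 0 0 0.002 0; 0 0 0.003 0; 0 0 0.003 0"
}}

```text
t: 60.08
position: [0.53, 0.3025, 0.1001]
ee_rot: [-3.141, -0.0, -0.001]
wrist_force: [-2.2, -0.9, 6.7]
finger_gap: 0.74
gripper_force: 40.1
```

>>> {"op": "jog_arm", "data": {
  "motion": "0 0 0 0; 0 0 0 0; 0 0 0 0; 0 0 -0.01 0; 0 0 -0.04 0; 0 0 -0.08 0; 0 0 -0.11 0; 0 0 -0.12 0; 0 0 -0.12 0",
  "gripper": 0.0854
}}

```text
t: 61.2
position: [0.5299, 0.3024, 0.2189]
ee_rot: [-3.141, 0.0, -0.002]
wrist_force: [0.7, -0.3, -1.1]
finger_gap: 0.995
gripper_force: 0.0
```

>>> {"op": "jog_arm", "data": {
  "motion": "-0.001 0.015 0 0; -0.003 0.05 0 0; -0.006 0.1 0 0; -0.010 0.15 0 0; -0.013 0.20 0 0; -0.016 0.25 0 0; -0.019 0.30 0 0; -0.022 0.35 0 0; -0.026 0.40 0 0; -0.029 0.45 0 0; -0.032 0.50 0 0; -0.035 0.54 0 0; -0.0365 0.561 0 0; -0.0365 0.568 0 0; -0.0365 0.568 0 0; -0.0365 0.568 0 0",
  "gripper": 0.065
}}

```text
t: 63.2
position: [0.4932, -0.2644, 0.2181]
ee_rot: [-3.141, -0.002, 0.001]
wrist_force: [-0.3, 0.3, -0.4]
finger_gap: 0.761
gripper_force: 0.0
```

>>> {"op": "jog_arm", "data": {
  "motion": "0 0 0.02 0; 0 0 0.05 0; 0 0 0.08 0; 0 0 0.11 0; 0 0 0.14 0; 0 0 0.158 0; 0 0 0.163 0; 0 0 0.163 0; 0 0 0.163 0"
}}

```text
t: 64.32
position: [0.4942, -0.2664, 0.0565]
ee_rot: [3.14, 0.0, 0.003]
wrist_force: [-0.0, 0.0, -0.8]
finger_gap: 0.757
gripper_force: 0.0
```

>>> {"op": "jog_arm", "data": {
  "motion": "0 0 0 0; 0 0 0 0; 0 0 0 0; 0 0 0 0; 0 0 0 0; 0 0 0 0",
  "gripper": 0.025,
  "newtons": 30
}}

```text
t: 65.08
position: [0.4939, -0.2664, 0.0563]
ee_rot: [3.141, -0.0, 0.002]
wrist_force: [-0.6, -0.7, 5.9]
finger_gap: 0.425
gripper_force: 29.5
```

>>> {"op": "jog_arm", "data": {
  "motion": "0 0 -0.004 0; 0 0 -0.02 0; 0 0 -0.05 0; 0 0 -0.08 0; 0 0 -0.1 0; 0.003 -0.015 -0.1 0; 0.008 -0.05 -0.1 0; 0.015 -0.095 -0.1 0; 0.021 -0.14 -0.1 0; 0.028 -0.185 -0.1 0; 0.035 -0.23 -0.1 0; 0.042 -0.275 -0.1 0; 0.046 -0.308 -0.1 0; 0.0485 -0.325 -0.1 0; 0.0485 -0.325 -0.1 0; 0.0485 -0.325 -0.1 0"
}}

```text
t: 67.08
position: [0.5411, 0.0584, 0.1548]
ee_rot: [3.141, -0.001, -0.002]
wrist_force: [-1.1, -0.1, -1.0]
finger_gap: 0.42
gripper_force: 29.6
```

>>> {"op": "jog_arm", "data": {
  "motion": "0 0 0.02 0; 0 0 0.05 0; 0 0 0.08 0; 0 0 0.095 0; 0 0 0.102 0; 0 0 0.105 0; 0 0 0.106 0; 0 0 0.106 0"
}}

```text
t: 68.08
position: [0.5425, 0.0591, 0.0504]
ee_rot: [3.141, 0.001, 0.003]
wrist_force: [-0.6, -1.4, 3.4]
finger_gap: 0.425
gripper_force: 30.2
```

>>> {"op": "jog_arm", "data": {
  "motion": "0 0 0 0; 0 0 0 0; 0 0 0 0; 0 0 -0.01 0; 0 0 -0.04 0; 0 0 -0.08 0; 0 0 -0.12 0; 0 0 -0.16 0; 0 0 -0.175 0; 0 0 -0.175 0",
  "gripper": 0.065
}}

```text
t: 69.32
position: [0.5422, 0.0593, 0.2253]
ee_rot: [-3.142, -0.0, -0.004]
wrist_force: [1.1, -1.1, -0.4]
finger_gap: 0.761
gripper_force: 0.0
```

>>> {"op": "jog_arm", "data": {
  "motion": "0.002 0.015 0 0; 0.008 0.05 0 0; 0.015 0.095 0 0; 0.022 0.14 0 0; 0.03 0.185 0 0; 0.037 0.23 0 0; 0.044 0.275 0 0; 0.048 0.298 0 0; 0.0495 0.3085 0 0; 0.0495 0.3085 0 0; 0.0495 0.3085 0.03 0; 0.0495 0.3085 0.07 0; 0.0495 0.3085 0.10 0; 0.0495 0.3085 0.117 0; 0.0495 0.3085 0.12 0; 0.0495 0.3085 0.12 0; 0.0495 0.3085 0.12 0",
  "gripper": 0.08
}}

```text
t: 71.45
position: [0.5923, -0.2497, 0.106]
ee_rot: [3.14, 0.0, 0.004]
wrist_force: [-0.7, -0.3, -0.4]
finger_gap: 0.936
gripper_force: 0.0
```

>>> {"op": "jog_arm", "data": {
  "motion": "0 0 0 0; 0 0 0 0; 0 0 0 0; 0 0 0 0; 0 0 0 0; 0 0 0 0",
  "gripper": 0.03
}}

```text
t: 72.2
position: [0.5917, -0.2499, 0.1053]
ee_rot: [3.14, 0.0, 0.002]
wrist_force: [-1.1, -1.1, 5.4]
finger_gap: 0.556
gripper_force: 31.0
```

>>> {"op": "jog_arm", "data": {
  "motion": "0 0 -0.005 0; 0 0 -0.02 0; 0 0 -0.05 0; 0 0 -0.08 0; 0 0 -0.1 0; -0.003 -0.012 -0.1 0; -0.009 -0.04 -0.1 0; -0.016 -0.075 -0.1 0; -0.023 -0.11 -0.1 0; -0.03 -0.145 -0.1 0; -0.037 -0.18 -0.1 0; -0.043 -0.208 -0.1 0; -0.047 -0.226 -0.1 0; -0.048 -0.233 -0.1 0; -0.048 -0.233 -0.1 0; -0.048 -0.233 -0.1 0"
}}

```text
t: 74.2
position: [0.5434, -0.0171, 0.2043]
ee_rot: [3.141, -0.001, 0.0]
wrist_force: [-0.6, -0.3, -1.8]
finger_gap: 0.554
gripper_force: 31.4
```

>>> {"op": "jog_arm", "data": {
  "motion": "0 0 0.02 0; 0 0 0.05 0; 0 0 0.08 0; 0 0 0.095 0; 0 0 0.102 0; 0 0 0.105 0; 0 0 0.106 0; 0 0 0.106 0"
}}

```text
t: 75.2
position: [0.544, -0.0165, 0.0994]
ee_rot: [3.141, 0.0, 0.003]
wrist_force: [-1.4, -1.0, 0.1]
finger_gap: 0.559
gripper_force: 31.6
```

Partly in contact, so I release and back off.

>>> {"op": "jog_arm", "data": {
  "motion": "0 0 0.001 0; 0 0 0.001 0"
}}

```text
t: 75.45
position: [0.5445, -0.0166, 0.0993]
ee_rot: [3.141, 0.0, 0.004]
wrist_force: [-2.4, -1.2, 7.1]
finger_gap: 0.558
gripper_force: 32.1
```

>>> {"op": "jog_arm", "data": {
  "motion": "0 0 0 0; 0 0 0 0; 0 0 0 0; 0 0 -0.01 0; 0 0 -0.04 0; 0 0 -0.08 0; 0 0 -0.12 0; 0 0 -0.15 0; -0.02 0.02 -0.16 0; -0.05 0.06 -0.16 0; -0.09 0.11 -0.16 0; -0.13 0.16 -0.16 0; -0.16 0.2 -0.16 0; -0.17 0.22 -0.16 0; -0.17 0.22 -0.16 0",
  "gripper": 0.07
}}

```text
t: 77.32
position: [0.3725, -0.2375, 0.258]
ee_rot: [3.141, -0.005, 0.002]
wrist_force: [-0.1, 1.0, 0.4]
finger_gap: 0.824
gripper_force: 0.0
```

Run:
```python
from h import *
for n in("top","side"):
    p=grab_frame(n); P1=cloud(p); P0=pickle.load(open(n+"0.pkl","rb"))[1]
    cv2.imwrite(f"pics/f{n}.png",cv2.resize(p["color"][110:290,150:400,::-1],None,fx=3,fy=3,interpolation=cv2.INTER_CUBIC))
    for nm,b in {"cellar":(.485,.58,.24,.36,.1,.16),"mill":(.5,.59,-.06,.03,.1,.17),"shaker":(.51,.58,.032,.1,.08,.12),"mug":(.7,.85,.1,.22,.09,.105),"lid":(.4,.6,.17,.42,.078,.094)}.items():
        o=[]
        for P in(P0,P1):
            X,Y,Z=P[...,0],P[...,1],P[...,2]; q=P[(X>b[0])&(X<b[1])&(Y>b[2])&(Y<b[3])&(Z>b[4])&(Z<b[5])]
            o.append(np.append(np.median(q,0)*1000,np.percentile(q[:,2],95)*1000))
        print(n,nm,o[0].round(1),o[1].round(1))
```

```text
top cellar [529.9 300.  137.4 146. ] [527.5 299.2 137.1 143.9]
top mill [542.9 -15.6 140.2 153.8] [544.8 -16.2 140.6 152.5]
top shaker [541.9  60.4  92.8  98.3] [541.9  60.1  91.7  96.4]
top mug [787.5 173.4  97.2 103.4] [785.8 171.3  97.2 103.7]
top lid [504.9 273.7  85.1  89.6] [505.5 274.   85.2  89.6]
side cellar [532.5 322.  133.7 140.9] [529.8 322.3 133.8 140.1]
side mill [544.    0.7 130.2 145.8] [5.467e+02 2.000e-01 1.307e+02 1.452e+02]
side shaker [542.5  68.2  89.8  94.9] [542.5  68.3  88.9  94.5]
side mug [779.4 167.2  95.2 102.9] [779.3 167.4  95.6 103. ]
side lid [501.5 333.   84.1  87. ] [503.9 332.6  84.   86.8]
```

View pics/fside.png

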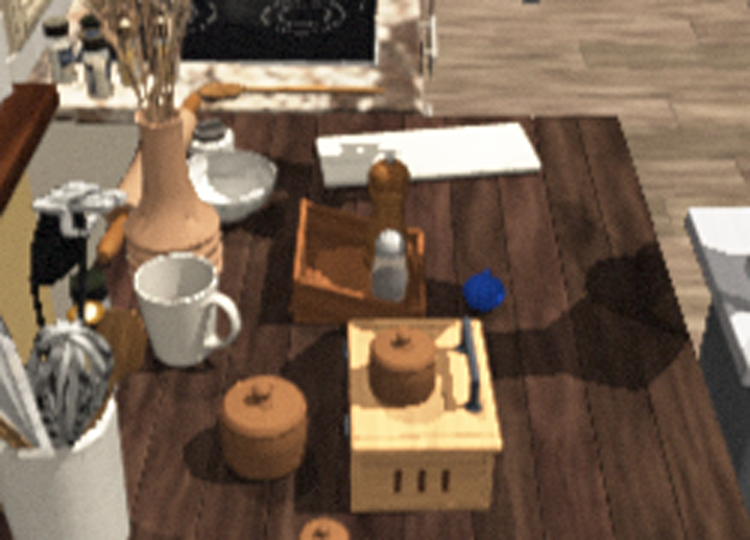

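The picture shows the cellar back on the shut lid at crop px (402,365), the mill at (388,190) and the shaker at (389,265). All three are upright and within 3 mm of where they started, and the mug has not moved.

```bash
python3 -c "
from h import *
print(order.job_done())"
```

```text
the job is handed in; nothing more can be done
None
```

The garlic is in the box with the lid shut, and the mill, shaker and cellar are back upright within about 3 mm of where they stood; the mug did not move, and the job is handed in (no verdict was returned).

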